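# Sort the lip tubes and hold the lid ready over the white bowl

## Task

Put the red-capped lip tube into the white ceramic bowl and the blue-capped one into the steel bowl. Then pick up the round white lid by its wooden handle, carry it over the open compact and the shower cap case between it and the bowls, and hold it level and centred over the white bowl, hovering about a finger's breadth (15 mm) above the rim and never touching the bowl, so that I can still drop my earrings in: finish there, still gripping the lid and keeping still. Leave the compact, the shower cap case and the brush holder as they stand.

Things in the scene. Friction and masses are not known exactly. Their poses are not given: they have to be found in the camera images.
- white_bowl: A small round open bowl of white ceramic, 116 mm across the rim, 55 mm high, wall 4 mm, inner floor 5 mm above the counter, 52 mm across at the foot; about 0.3 kg, loose, standing on the counter. Origin: centre of its underside.
- white_bowl_rim (a point): Centre of the white bowl's mouth, at rim height (55 mm above the counter); z up.
- steel_bowl: A small round open bowl of brushed steel (grey), 116 mm across the rim, 55 mm high, wall 4 mm, inner floor 5 mm above the counter, 52 mm across at the foot; about 0.3 kg, loose, standing on the counter. Origin: centre of its underside.
- steel_bowl_rim (a point): Centre of the steel bowl's mouth, at rim height (55 mm above the counter); z up.
- red_tube: A short lip-balm tube standing upright: round, 18 mm in diameter, 45 mm tall, lower half white, cap (upper half) red, 25 g. Origin: centre of its underside; z along the tube, towards the cap.
- red_tube_mid (a point): Middle of the red-capped tube, halfway along its axis.
- blue_tube: A short lip-balm tube standing upright: round, 18 mm in diameter, 45 mm tall, lower half white, cap (upper half) blue, 25 g. Origin: centre of its underside; z along the tube, towards the cap.
- blue_tube_mid (a point): Middle of the blue-capped tube, halfway along its axis.
- lid: The white bowl's lid, lying flat on the counter, handle up, on the robot's left beyond the compact and the case: a flat white ceramic disc 120 mm across and 6 mm thick, with an upright wooden bar handle on its centre, 40 mm long (along the lid's x), 16 mm thick (along its y) and 36 mm high, its top 42 mm above the lid's underside; about 160 g. Origin: centre of its underside; z up through the handle.
- compact: A black round compact, 76 mm across, base 10 mm thick, loose, its mirror lid standing open about 95 to 115 degrees on its snap hinge; the open lid reaches about 90 mm above the counter and leans up to 30 mm out past the base on the hinge side. Origin: centre of the base's underside; the hinge is on its +x side, 38 mm out.
- mirror_edge (a point): The free upper edge of the compact's open mirror lid.
- cap_case: A round pink plastic shower cap case, shut, 96 mm across and 38 mm high, with a small white clasp; loose. Origin: centre of its underside.
- brush_holder: A yellow silicone makeup brush holder, a cup 80 mm across and 90 mm high, with three brushes that stand up to 200 mm above the counter and lean out to about 45 mm from its axis; loose. Origin: centre of its underside.
Things that resemble listed ones, but are neither listed nor needed, are in the scene too. What is shaped like the cap_case but yellow is not meant.

How it is judged:
By the outcome, as a careful person would: the job done as asked, in the order asked, and still so for the second after the job is handed in, while the arm keeps its last pose, push and grip.
It also fails if it takes over 67 s, if anything falls off the work surface, if the arm or the gripper's body presses on something with over 40 N, if the wrist force passes 120 N, or if a joint passes its speed limit or range.

## Robot

A 6-joint arm with a two-finger parallel gripper is mounted at the origin on the work surface. World frame = base frame: x ahead of the robot, y to its left, z up, the work surface at z = 0. Lengths are in m, angles in degrees, forces in N, time in s.
With the tool pointing down it reaches from about 0.35 to 0.875 m from the base axis. Payload 4.2 kg.
Tool frame: the origin (TCP) lies midway between the tips of the shut fingers; the grasp point (between the pads) lies 19 mm behind it; z points along the fingers, y is the line along which they close (so a half turn about z gives the same grasp; the last joint's range is limited). The gripper opens to 87 mm and grips with 3 to 60 N. Pads are 19 mm wide; open, the fingers measure 117 mm over their backs; the gripper's body (75 mm by 190 mm) begins 51 mm behind the grasp point.
Start: joints at [82.254, 22.042, 0.453, 0, -68.411, -14.817], TCP at [0.24, 0.577, 0.223] pointing down, gripper open.
Joint ranges: [-179.83, 179.83], [-69.29, 118.12], [-61.27, 80.66], [-181.25, 117.63], [-171.15, -9.14], [-177.46, 177.46]. Speed limits (degrees/s): [159.86, 159.86, 180, 180, 180, 180].

## Interface

Orientations are given as a 3x3 rotation matrix whose columns are the frame's x, y, z axes.
In Python, from station import r, cams gives the robot as it stands.
- The arm moves only by the tool play_rows, never from a script. Its argument "commands" is text: rows parted by semicolons, each of 6 numbers parted by spaces: the shift along the world's x, y, z normalised to -1 to 1, where 1 is 30 mm, then the turn, a rotation vector about the world's x, y, z normalised to -1 to 1, where 1 is 0.15 rad. A call has 1 to 20 rows; each row shifts and turns the commanded pose from where the row before left it; what a row does not reach is not made up. A row lasts 1/10 s, in which the tool goes at most 50 mm and 8.59 degrees, less where a joint would pass 70% of its speed; a pose out of reach is approached as far as the arm can. A call with a number of a shift or a turn outside -1 to 1 is refused whole. A call with a gripper value outside its range is refused whole. "grip" is the finger opening in mm, from 0 to 87, set as the call begins (left out, the last holds). The fingers move at their own pace and stop on an object; the grip force is fixed at half the most. Time passes only in rows, so rows that do not move let the fingers close. It gives the time, the measured TCP pose, the force, the opening and the grip force at its end, in the units of the state.
- r.sense(): the state, without advancing time (a new reading comes with each control period).
- cams.capture(name): name is "scene" or "top"; returns (picture, depth): 420x560x3 uint8, blue, green, red; 420x560 float32, m along the optical axis (not along the pixel's ray), 0 where there is no reading.
- cams.camera_info(name): a dict with "mtx" (3x3 intrinsics, pixels), "R" (3x3) and "t" (3): a world point X has camera coordinates R X + t. Camera axes: x right, y down, z forward; pixel columns grow to the right and rows downward; lengths in m; the calibration is good to about 2 mm. A picture is of the moment at which its call begins. camera_info takes no time and is no camera call.
- r.finish_job(): hands the job in; it is judged then, once.
The state is a dict: "time_s": time; "joints": joint angles; "joint_velocities": joint speeds; "effort": joint torques, N m; "tcp_pos": TCP position; "ee_rot": TCP orientation; "wrist_force": force on the tool from outside, world axes, zero at the start; "moment": the same for the moment, N m; "gripper_width": opening from 0.0 (shut) to 1.0 (fully open); "gripper_force": force on a finger pad.
Only numpy, scipy, OpenCV 4.12 (cv2) and the standard library are available. Lean on these libraries where they do the work, as an engineer would, in place of code of your own. Each camera call takes 0.05 s, during which the arm holds its last target. There are 200 camera calls.

## Working session

There is one attempt and no reset: what is moved stays moved. The work goes in short steps, Python scripts to look and compute and a tool call to move; the robot and the scene stay as the last step left them, time stands still between calls to the robot, and variables do not carry over. Pictures are saved under pics/ and viewed, at most 10 in all, crops included, and the job is handed in when it is done.

Besides the shell and the picture viewer there is one more tool, called after "Call:" as name(argument=value, ...), one argument or row to a line, values as JSON. play_rows: Moves the arm, as the interface text tells. Scaled input: -1 to 1 covers 30 mm each way for a shift and 0.15 rad each way for a turn. Its arguments: {"type":"object","properties":{"commands":{"type":"string"},"grip":{"type":"number"}},"required":["commands"]}

```bash
mkdir -p pics
cat > h.py <<'E'
import numpy as np, cv2
from station import r, cams
def grab(n,tag):
    im,d=cams.capture(n); cv2.imwrite(f'pics/{tag}.png',im); np.save(f'pics/{tag}.npy',d); return im,d
def cloud(n,d):
    c=cams.camera_info(n); K,R,t=[np.array(c[k]) for k in('mtx','R','t')]
    v,u=np.mgrid[:d.shape[0],:d.shape[1]]
    P=np.stack([(u-K[0,2])/K[0,0]*d,(v-K[1,2])/K[1,1]*d,d],-1)
    return (P-t.ravel())@R
E
python3 - <<'E'
from h import *
for n in('top','scene'): grab(n,n+'0'); print(n,cams.camera_info(n))
s=r.sense(); print(s['time_s'],s['tcp_pos'],s['ee_rot'],s['gripper_width'])
E
```

```text
top {'mtx': array([[509.19817192,   0.        , 277.77084357],
       [  0.        , 509.19817192, 213.60972621],
       [  0.        ,   0.        ,   1.        ]]), 'R': array([[-1.15653937e-01, -9.93289280e-01, -7.56353734e-04],
       [-9.69861434e-01,  1.13090450e-01, -2.15822494e-01],
       [ 2.14459706e-01, -2.42271629e-02, -9.76432322e-01]]), 't': array([0.0692143 , 0.60309599, 1.02609855])}
scene {'mtx': array([[505.67451255,   0.        , 280.93284215],
       [  0.        , 505.67451255, 208.47723504],
       [  0.        ,   0.        ,   1.        ]]), 'R': array([[-0.61183602,  0.79093377,  0.00896954],
       [ 0.52538682,  0.4148437 , -0.74288182],
       [-0.59129127, -0.44980938, -0.6693625 ]]), 't': array([ 0.36129586, -0.29121067,  1.58283572])}
0.1 [0.23958425 0.57666425 0.22155744] [[ 9.23393931e-01 -3.83853043e-01 -6.99897536e-04]
 [-3.83853674e-01 -9.23392025e-01 -1.87734732e-03]
 [ 7.43456767e-05  2.00218936e-03 -9.99997993e-01]] 1.0013272212614206
```

View pics/top0.png

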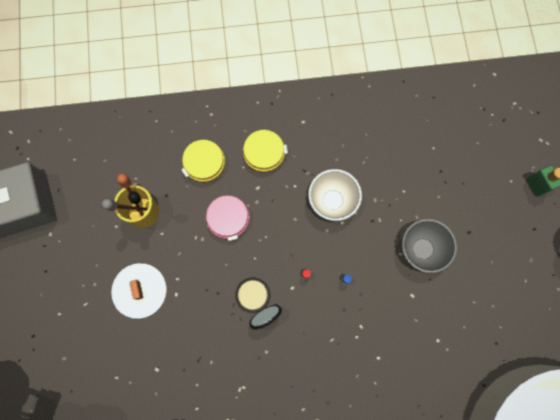

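View pics/scene0.png

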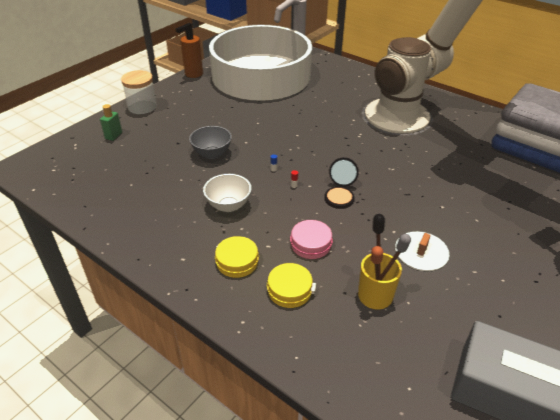

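Top view: red tube (307,273), blue tube (347,279), white bowl (335,195), steel bowl (429,246), lid (139,290), compact (253,295) with its mirror at (265,316), pink case (227,217), brush holder (135,205). The two yellow cases at (203,160) and (264,150) are decoys. The pink one at (227,217) is the cap_case because it is pink with a white clasp. Next I'll measure positions and make an enlarged crop.

Run:
```python
from h import *
im=cv2.imread('pics/top0.png'); d=np.load('pics/top0.npy'); P=cloud('top',d)
c=cams.camera_info('top'); K,R,t=[np.array(c[k]) for k in('mtx','R','t')]
def ray(u,v,z):
    o=-R.T@t.ravel(); w=R.T@np.linalg.inv(K)@[u,v,1]; return (o+w*(z-o[2])/w[2]).round(4)
hsv=cv2.cvtColor(im,cv2.COLOR_BGR2HSV); Z=P[...,2]
def reg(name,u,v,rad,zlo,zhi):
    vv,uu=np.mgrid[:420,:560]; m=((uu-u)**2+(vv-v)**2<rad**2)&(Z>zlo)&(Z<zhi)&(d>0)
    p=P[m][:,:2].astype(np.float32); 
    (cx,cy),rr=cv2.minEnclosingCircle(p); print(name,len(p),'circ',round(cx,4),round(cy,4),round(rr,4),'mean',P[m].mean(0).round(4),'rect',cv2.minAreaRect(p))
reg('white',335,195,36,.045,.062); reg('steel',429,246,36,.045,.062)
reg('red',307,273,10,.036,.06); reg('blue',347,279,10,.036,.06)
reg('lid',139,290,32,.003,.012); reg('handle',139,290,20,.036,.05)
reg('compbase',253,295,20,.005,.02); reg('mirror',262,312,28,.03,.12); reg('mirrortop',262,312,28,.08,.12)
reg('case',227,217,28,.03,.045); reg('holder',135,205,45,.08,.1);reg('brush',125,195,45,.1,.25)
print(ray(307,273,.045),ray(347,279,.045),ray(335.5,195,.055),ray(429,246,.055),ray(139,290,.006),ray(136.5,289.5,.042))
cv2.imwrite('pics/c1.png',cv2.resize(im[160:340,90:470],None,fx=2.1,fy=2.1,interpolation=cv2.INTER_CUBIC))
```

```text
white 491 circ 0.6384 -0.1292 0.0579 mean [ 0.646  -0.1335  0.0529] rect ((0.6386813521385193, -0.12945392727851868), (0.11209740489721298, 0.11330731958150864), 81.07247161865234)
steel 530 circ 0.5042 -0.3139 0.0582 mean [ 0.5069 -0.3241  0.0531] rect ((0.5035033226013184, -0.3131522834300995), (0.11374323815107346, 0.1135273277759552), 19.233383178710938)
red 53 circ 0.4757 -0.0462 0.0088 mean [ 0.4754 -0.046   0.0456] rect ((0.4754941463470459, -0.04604028910398483), (0.015215313993394375, 0.016215825453400612), 53.40297317504883)
blue 57 circ 0.4547 -0.1313 0.009 mean [ 0.4542 -0.1305  0.0448] rect ((0.4545278549194336, -0.13026012480258942), (0.014813758432865143, 0.01575709693133831), 74.90425872802734)
lid 2112 circ 0.4848 0.3204 0.0712 mean [0.4841 0.32   0.0065] rect ((0.4845610558986664, 0.3188837170600891), (0.13501660525798798, 0.1313072144985199), 0.6900095343589783)
handle 150 circ 0.4852 0.3215 0.0207 mean [0.4849 0.3203 0.0417] rect ((0.4852788746356964, 0.3207940459251404), (0.03934093192219734, 0.016976945102214813), 10.854710578918457)
compbase 970 circ 0.4451 0.0
[... 483 characters left out ...]
93132), 23.738611221313477)
case 1330 circ 0.6229 0.1114 0.0463 mean [0.6219 0.1108 0.0382] rect ((0.6225597858428955, 0.11126696318387985), (0.09000007063150406, 0.0902935266494751), 58.4459228515625)
holder 338 circ 0.6599 0.302 0.0403 mean [0.6579 0.2989 0.0885] rect ((0.6600618958473206, 0.3005096912384033), (0.07887956500053406, 0.07715824991464615), 1.7166552543640137)
brush 511 circ 0.6601 0.302 0.0435 mean [0.6581 0.3002 0.1669] rect ((0.6552377939224243, 0.2934545874595642), (0.06690942496061325, 0.0791667029261589), 59.28235626220703)
[ 0.4757 -0.0485  0.045 ] [ 0.4532 -0.1313  0.045 ] [ 0.6362 -0.1314  0.055 ] [ 0.5017 -0.314   0.055 ] [0.4851 0.3195 0.006 ] [0.4831 0.3153 0.042 ]
```

View pics/c1.png

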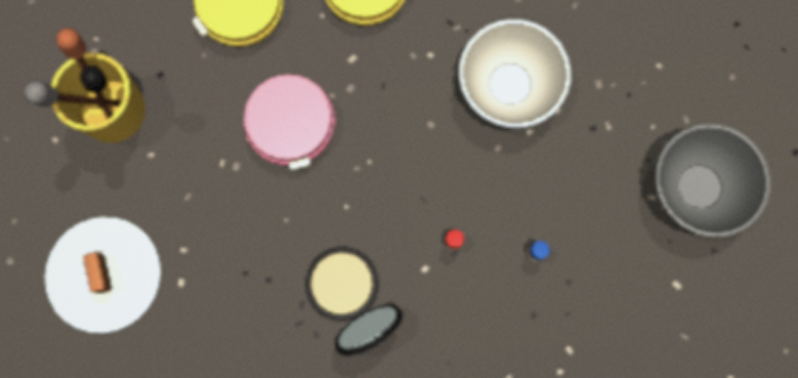

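The crop confirms the targets, and the heights and sizes match the descriptions: bowls r 58 mm, tubes at 45 mm, lid handle 39×17 mm with its long axis at about 11°. Moving over to the red tube.

Call:
play_rows(
  commands="0.33 -0.87 0 0 0 0;0.33 -0.87 0 0 0 0;0.33 -0.87 0 0 0 0;0.33 -0.87 0 0 0 0;0.33 -0.87 0 0 0 0;0.33 -0.87 0 0 0 0;0.33 -0.87 0 0 0 0;0.33 -0.87 0 0 0 0;0.33 -0.87 0 0 0 0;0.33 -0.87 0 0 0 0;0.33 -0.87 0 0 0 0;0.33 -0.87 0 0 0 0;0.33 -0.87 0 0 0 0;0.33 -0.87 0 0 0 0;0.33 -0.87 0 0 0 0;0.33 -0.87 0 0 0 0;0.33 -0.87 0 0 0 0;0.33 -0.87 0 0 0 0;0.33 -0.87 0 0 0 0;0 0 0 0 0 0",
  grip=87,
)

```text
time_s: 2.1
tcp_pos: [0.428, 0.0791, 0.2221]
ee_rot: [[0.922, -0.387, -0.001], [-0.387, -0.922, -0.001], [-0.001, 0.001, -1.0]]
wrist_force: [0.2, -0.1, 0.2]
gripper_width: 0.998
gripper_force: 0.0
```

Call:
play_rows(
  commands="0.32 -0.84 0 0 0 0;0.32 -0.84 0 0 0 0;0.32 -0.84 0 0 0 0;0.32 -0.84 0 0 0 0;0.32 -0.84 0 0 0 0;0 0 -1 0 0 0;0 0 -1 0 0 0;0 0 -1 0 0 0;0 0 -1 0 0 0;0 0 -0.7 0 0 0;0 0 0 0 0 0",
  grip=60,
)

```text
time_s: 3.2
tcp_pos: [0.4733, -0.0448, 0.0787]
ee_rot: [[0.923, -0.384, -0.008], [-0.384, -0.923, -0.001], [-0.006, 0.004, -1.0]]
wrist_force: [-0.3, -0.7, -0.2]
gripper_width: 0.695
gripper_force: 0.0
```

Run:
```python
from h import *
im,d=grab('scene','s1'); print(r.sense()['tcp_pos'])
cv2.imwrite('pics/c2.png',cv2.resize(im[80:240,170:400],None,fx=3,fy=3,interpolation=cv2.INTER_CUBIC))
```

```text
[ 0.47496509 -0.04462936  0.08053127]
```

View pics/c2.png

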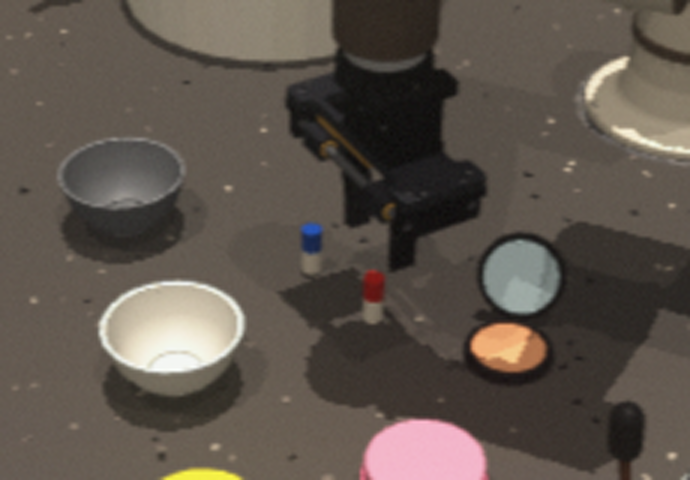

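In the crop, the fingers (355–400 px) straddle the red tube at (373,295) and the gripper is clear of the mirror at (520,275). Going down and closing.

Call:
play_rows(
  commands="0.01 -0.07 -0.8 0 0 0;0 0 -0.8 0 0 0;0 0 -0.68 0 0 0;0 0 0 0 0 0",
)

```text
time_s: 3.65
tcp_pos: [0.4755, -0.0468, 0.0124]
ee_rot: [[0.924, -0.384, -0.003], [-0.384, -0.924, -0.001], [-0.002, 0.002, -1.0]]
wrist_force: [-0.5, 0.0, 0.8]
gripper_width: 0.692
gripper_force: 0.0
```

Call:
play_rows(
  commands="0 0 0 0 0 0;0 0 0 0 0 0;0 0 0 0 0 0;0 0 0 0 0 0;0 0 0 0 0 0;0 0 0 0 0 0",
  grip=0,
)

```text
time_s: 4.25
tcp_pos: [0.4763, -0.0468, 0.0134]
ee_rot: [[0.923, -0.384, 0.0], [-0.384, -0.923, 0.0], [0.0, -0.0, -1.0]]
wrist_force: [0.5, -0.2, 0.2]
gripper_width: 0.228
gripper_force: 0.0
```

Call:
play_rows(
  commands="0 0 0 0 0 0;0 0 0 0 0 0;0 0 0 0 0 0;0 0 0.5 0 0 0;0 0 1 0 0 0;0 0 1 0 0 0;0 0 1 0 0 0;0 0 0 0 0 0",
)

```text
time_s: 5.05
tcp_pos: [0.479, -0.0464, 0.122]
ee_rot: [[0.924, -0.383, 0.009], [-0.383, -0.924, 0.001], [0.008, -0.005, -1.0]]
wrist_force: [0.4, 0.3, -1.0]
gripper_width: 0.196
gripper_force: 30.0
```

Call:
play_rows(
  commands="0.5 -0.25 0 0 0 0;0.9 -0.46 0 0 0 0;0.9 -0.46 0 0 0 0;0.9 -0.46 0 0 0 0;0.9 -0.46 0 0 0 0;0.9 -0.46 0 0 0 0;0.4 -0.22 0 0 0 0;0 0 0 0 0 0;0 0 0 0 0 0",
)

```text
time_s: 5.95
tcp_pos: [0.6371, -0.1299, 0.1165]
ee_rot: [[0.923, -0.384, -0.003], [-0.384, -0.923, 0.0], [-0.003, 0.001, -1.0]]
wrist_force: [0.2, 0.2, -0.1]
gripper_width: 0.198
gripper_force: 30.0
```

Gripped: 17 mm opening at 30 N. Lowering into the white bowl.

Call:
play_rows(
  commands="0 0 -0.7 0 0 0;0 0 -0.8 0 0 0;0 0 -0.7 0 0 0;0 0 -0.5 0 0 0;0 0 0 0 0 0;0 0 0 0 0 0",
)

```text
time_s: 6.55
tcp_pos: [0.6383, -0.1298, 0.0376]
ee_rot: [[0.924, -0.383, 0.0], [-0.383, -0.924, -0.0], [0.001, 0.0, -1.0]]
wrist_force: [0.5, -0.3, 0.3]
gripper_width: 0.195
gripper_force: 30.0
```

Call:
play_rows(
  commands="0 0 0 0 0 0;0 0 0 0 0 0;0 0 0 0 0 0;0 0 0 0 0 0;0 0 0 0 0 0;0 0 0.6 0 0 0;0 0 1 0 0 0;0 0 1 0 0 0;0 0 0 0 0 0",
  grip=36,
)

```text
time_s: 7.45
tcp_pos: [0.6414, -0.1303, 0.1205]
ee_rot: [[0.924, -0.383, 0.01], [-0.383, -0.924, -0.001], [0.01, -0.003, -1.0]]
wrist_force: [-0.0, -1.1, 0.0]
gripper_width: 0.41
gripper_force: 0.0
```

Call:
play_rows(
  commands="-0.5 0 0 0 0 0;-0.94 -0.01 0 0 0 0;-0.94 -0.01 0 0 0 0;-0.94 -0.01 0 0 0 0;-0.94 -0.01 0 0 0 0;-0.94 0 0 0 0 0;-0.94 0 0 0 0 0;0 0 -0.8 0 0 0;0 0 0 0 0 0;0 0 0 0 0 0",
  grip=60,
)

```text
time_s: 8.45
tcp_pos: [0.4542, -0.1312, 0.0911]
ee_rot: [[0.924, -0.383, -0.001], [-0.383, -0.924, -0.0], [-0.0, 0.001, -1.0]]
wrist_force: [1.8, 0.2, 0.3]
gripper_width: 0.69
gripper_force: 0.0
```

Run:
```python
from h import *
im,d=grab('scene','s2'); print(r.sense()['tcp_pos'])
cv2.imwrite('pics/c3.png',cv2.resize(im[80:240,170:400],None,fx=3,fy=3,interpolation=cv2.INTER_CUBIC))
```

```text
[ 0.45484669 -0.13120327  0.09151   ]
```

View pics/c3.png

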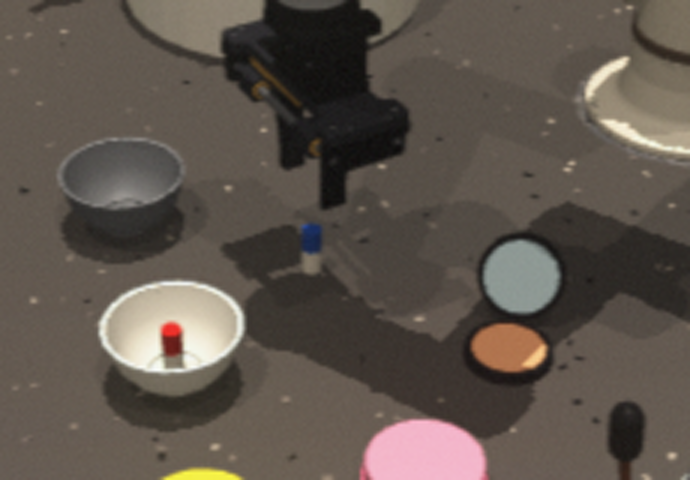

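The red tube stands inside the white bowl at (172,340), and the blue tube at (311,245) is beneath the fingers. Grasping it.

Call:
play_rows(
  commands="0 0 -0.9 0 0 0;0 0 -0.9 0 0 0;0 0 -0.82 0 0 0;0 0 0 0 0 0",
)

```text
time_s: 8.9
tcp_pos: [0.4527, -0.1312, 0.0105]
ee_rot: [[0.923, -0.384, -0.006], [-0.384, -0.923, -0.0], [-0.005, 0.002, -1.0]]
wrist_force: [-0.0, -0.0, -0.0]
gripper_width: 0.69
gripper_force: 0.0
```

Call:
play_rows(
  commands="0 0 0 0 0 0;0 0 0 0 0 0;0 0 0 0 0 0;0 0 0 0 0 0;0 0 0 0 0 0;0 0 0 0 0 0;0 0 0 0 0 0;0 0 0 0 0 0;0 0 0.5 0 0 0;0 0 1 0 0 0;0 0 1 0 0 0;0 0 1 0 0 0;0 0 0 0 0 0",
  grip=0,
)

```text
time_s: 10.2
tcp_pos: [0.4569, -0.1313, 0.1214]
ee_rot: [[0.924, -0.383, 0.009], [-0.383, -0.924, -0.0], [0.009, -0.003, -1.0]]
wrist_force: [-0.2, 0.5, 0.4]
gripper_width: 0.197
gripper_force: 30.0
```

Call:
play_rows(
  commands="0.13 -0.5 0 0 0 0;0.25 -0.93 0 0 0 0;0.25 -0.93 0 0 0 0;0.25 -0.93 0 0 0 0;0.25 -0.93 0 0 0 0;0.25 -0.93 0 0 0 0;0.25 -0.93 0 0 0 0;0 0 0 0 0 0;0 0 0 0 0 0",
)

```text
time_s: 11.1
tcp_pos: [0.5019, -0.3136, 0.116]
ee_rot: [[0.923, -0.385, -0.003], [-0.385, -0.923, 0.001], [-0.003, -0.0, -1.0]]
wrist_force: [0.5, 0.5, 0.8]
gripper_width: 0.198
gripper_force: 30.0
```

Call:
play_rows(
  commands="0.03 0 -0.7 0 0 0;0 0 -0.8 0 0 0;0 0 -0.7 0 0 0;0 0 -0.5 0 0 0;0 0 0 0 0 0;0 0 0 0 0 0",
)

```text
time_s: 11.7
tcp_pos: [0.5037, -0.3129, 0.0366]
ee_rot: [[0.924, -0.383, -0.001], [-0.383, -0.924, 0.0], [-0.001, 0.0, -1.0]]
wrist_force: [-0.1, -0.4, -0.1]
gripper_width: 0.198
gripper_force: 30.0
```

Call:
play_rows(
  commands="0 0 0 0 0 0;0 0 0 0 0 0;0 0 0 0 0 0;0 0 0 0 0 0;0 0 0 0 0 0;0 0 0.6 0 0 0;0 0 1 0 0 0;0 0 1 0 0 0;0 0 1 0 0 0;0 0 1 0 0 0;0 0 0 0 0 0;0 0 0 0 0 0",
  grip=36,
)

```text
time_s: 12.9
tcp_pos: [0.5038, -0.3135, 0.1752]
ee_rot: [[0.923, -0.384, 0.002], [-0.384, -0.923, -0.0], [0.001, -0.001, -1.0]]
wrist_force: [-0.2, -0.1, -0.5]
gripper_width: 0.415
gripper_force: 0.0
```

Call:
play_rows(
  commands="-0.03 0.6 0 0 0 0;-0.03 1 0 0 0 0.2;-0.03 1 0 0 0 0.2;-0.03 1 0 0 0 0.2;-0.03 1 0 0 0 0.2;-0.03 1 0 0 0 0.2;-0.03 1 0 0 0 0.2;-0.03 1 0 0 0 0.2;-0.03 1 0 0 0 0.2;-0.03 1 0 0 0 0.2;-0.03 1 0 0 0 0.2;-0.03 1 0 0 0 0.2;-0.03 1 0 0 0 0.2;-0.03 1 0 0 0 0.2;-0.03 1 0 0 0 0.2;-0.03 1 0 0 0 0.2;-0.03 1 0 0 0 0.2;-0.03 1 0 0 0 0.2;-0.03 0.9 0 0 0 0.2;-0.03 0.7 0 0 0 0.2",
  grip=60,
)

```text
time_s: 14.9
tcp_pos: [0.4849, 0.2634, 0.1729]
ee_rot: [[0.984, 0.177, -0.002], [0.177, -0.984, -0.002], [-0.003, 0.001, -1.0]]
wrist_force: [0.3, -0.2, -0.0]
gripper_width: 0.69
gripper_force: 0.0
```

Call:
play_rows(
  commands="0 0.7 0 0 0 0.1;0 0.5 0 0 0 0;0 0.3 0 0 0 0;0 0 0 0 0 0;0 0 0 0 0 0",
)

```text
time_s: 15.4
tcp_pos: [0.4857, 0.307, 0.1744]
ee_rot: [[0.982, 0.19, -0.001], [0.19, -0.982, -0.0], [-0.001, 0.0, -1.0]]
wrist_force: [0.6, 0.2, 0.2]
gripper_width: 0.69
gripper_force: 0.0
```

Run:
```python
from h import *
im,d=grab('scene','s3'); s=r.sense(); print(s['tcp_pos'],s['joints'])
R=s['ee_rot']; print('close line deg',np.degrees(np.arctan2(-R[1][1],-R[0][1])))
P=cloud('scene',d)
vv,uu=np.mgrid[:420,:560]
hsv=cv2.cvtColor(im,cv2.COLOR_BGR2HSV)
m=(abs(uu-423)<45)&(abs(vv-248)<40)&(P[...,2]>.036)&(P[...,2]<.05)&(hsv[...,1]>90)
p=P[m];print(m.sum(),p.mean(0) if m.sum() else 0, cv2.minAreaRect(p[:,:2].astype(np.float32)) if m.sum() else 0)
cv2.imwrite('pics/c4.png',cv2.resize(im[90:290,130:480],None,fx=2.25,fy=2.25,interpolation=cv2.INTER_CUBIC))
```

```text
[0.48568865 0.30671138 0.17451   ] [ 4.84220005e+01  1.93908624e+01 -1.08559366e+01 -5.36700923e-03
 -5.97839915e+01  5.24867020e+01]
close line deg 100.90600383000184
140 [0.53699373 0.31765821 0.04224744] ((0.5505613684654236, 0.3153144419193268), (0.03522913530468941, 0.16728907823562622), 83.11516571044922)
```

View pics/c4.png

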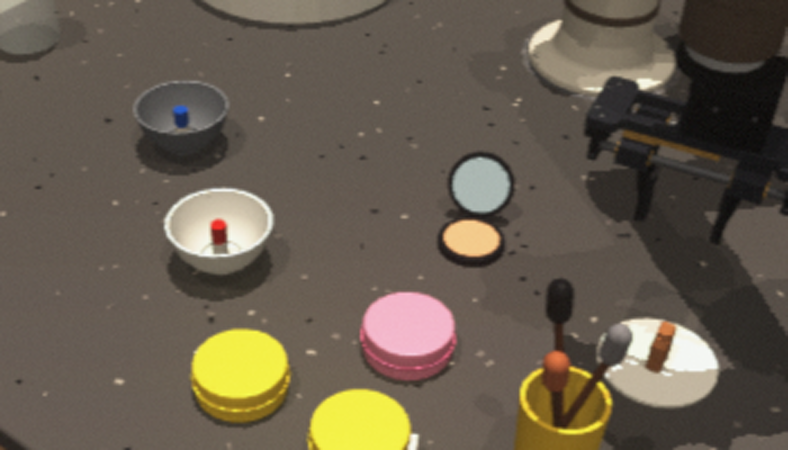

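Both tubes are inside their bowls, blue at (181,117) and red at (219,232). The lid handle is at (661,347), standing clear. That measurement also picked up brush pixels, so I'll restrict it to the handle.

Run:
```python
from h import *
im=cv2.imread('pics/s3.png');P=cloud('scene',np.load('pics/s3.npy')); hsv=cv2.cvtColor(im,cv2.COLOR_BGR2HSV)
m=(np.hypot(P[...,0]-.485,P[...,1]-.32)<.035)&(P[...,2]>.037)&(P[...,2]<.05)
p=P[m];print(m.sum(),p.mean(0),cv2.minAreaRect(p[:,:2].astype(np.float32)))
```

```text
99 [0.48994972 0.32244498 0.04198323] ((0.4871942400932312, 0.32186025381088257), (0.044088855385780334, 0.01512891985476017), 9.53663158416748)
```

Call:
play_rows(
  commands="0 0.44 -0.6 0 0 0;0 0 -1 0 0 0;0 0 -0.8 0 0 0;0 0 0 0 0 0;0 0 0 0 0 0",
)

```text
time_s: 15.95
tcp_pos: [0.4862, 0.3202, 0.1031]
ee_rot: [[0.982, 0.19, 0.0], [0.19, -0.982, -0.0], [0.0, 0.0, -1.0]]
wrist_force: [0.5, 0.6, 0.6]
gripper_width: 0.686
gripper_force: 0.0
```

Call:
play_rows(
  commands="0 0.03 -0.9 0 0 0;0 0 -0.9 0 0 0;0 0 -0.7 0 0 0;0 0 -0.4 0 0 0;0 0 -0.1 0 0 0;0 0 0 0 0 0;0 0 0 0 0 0",
)

```text
time_s: 16.65
tcp_pos: [0.4867, 0.3224, 0.014]
ee_rot: [[0.982, 0.19, 0.002], [0.19, -0.982, 0.002], [0.002, -0.002, -1.0]]
wrist_force: [0.4, 0.4, 0.7]
gripper_width: 0.686
gripper_force: 0.0
```

Call:
play_rows(
  commands="0 0 0 0 0 0;0 0 0 0 0 0;0 0 0 0 0 0;0 0 0 0 0 0;0 0 0 0 0 0;0 0 0 0 0 0;0 0 0 0 0 0;0 0 0 0 0 0;0 0 0 0 0 0;0 0 0 0 0 0",
  grip=0,
)

```text
time_s: 17.65
tcp_pos: [0.4858, 0.3215, 0.0125]
ee_rot: [[0.982, 0.19, -0.0], [0.19, -0.982, -0.0], [-0.0, 0.0, -1.0]]
wrist_force: [0.2, 0.3, -0.0]
gripper_width: 0.185
gripper_force: 29.9
```

Gripped the handle: 16 mm at 30 N. Lifting straight up.

Call:
play_rows(
  commands="0 0 0.2 0 0 0;0 0 0.5 0 0 0;0 0 0.8 0 0 0;0 0 0.8 0 0 0;0 0 0.8 0 0 0;0 0 0.8 0 0 0;0 0 0.7 0 0 0;0 0 0.5 0 0 0;0 0 0.2 0 0 0;0 0 0 0 0 0;0 0 0 0 0 0",
)

```text
time_s: 18.75
tcp_pos: [0.4852, 0.3211, 0.1706]
ee_rot: [[0.982, 0.19, -0.002], [0.19, -0.982, -0.001], [-0.002, 0.001, -1.0]]
wrist_force: [0.1, -0.1, -1.6]
gripper_width: 0.184
gripper_force: 29.9
```

Run:
```python
from h import *
im,d=grab('top','t4'); P=cloud('top',d); s=r.sense(); print(s['tcp_pos'],s['wrist_force'],s['moment'])
def cir(u,v,rad,a,b):
    vv,uu=np.mgrid[:420,:560]; m=((uu-u)**2+(vv-v)**2<rad**2)&(P[...,2]>a)&(P[...,2]<b)&(d>0)
    p=P[m][:,:2].astype(np.float32); return len(p),cv2.minEnclosingCircle(p)
print(cir(335,195,36,.045,.062),cir(429,246,36,.045,.062))
i2,d2=grab('scene','s4'); Q=cloud('scene',d2); z=s['tcp_pos'][2]-.0125
h=cv2.cvtColor(i2,cv2.COLOR_BGR2HSV); g=cv2.cvtColor(i2,cv2.COLOR_BGR2GRAY)
m=(np.hypot(Q[...,0]-s['tcp_pos'][0],Q[...,1]-s['tcp_pos'][1])<.075)&(abs(Q[...,2]-z-.006)<.012)&(g>130)&(h[...,1]<60)
p=Q[m]; A=np.c_[p[:,:2]-s['tcp_pos'][:2],np.ones(len(p))]; co=np.linalg.lstsq(A,p[:,2],rcond=None)[0]
print(len(p),'tilt deg',np.degrees(co[:2]),'top z',co[2],'exp',z+.006,'circ',cv2.minEnclosingCircle(p[:,:2].astype(np.float32)))
cv2.imwrite('pics/c5.png',cv2.resize(i2[90:290,200:560],None,fx=2.2,fy=2.2,interpolation=cv2.INTER_CUBIC))
```

```text
[0.4851585  0.32102613 0.17031637] [-0.27217592 -0.75796098 -1.49354582] [-0.0278044   0.00233222 -0.00305637]
(556, ((0.6381994485855103, -0.12928079068660736), 0.058168988674879074)) (589, ((0.5042545199394226, -0.3139980137348175), 0.05817684158682823))
1056 tilt deg [-0.24529813 -0.11265565] top z 0.1644495434249297 exp 0.16381637004030447 circ ((0.48772284388542175, 0.319415807723999), 0.06215217709541321)
```

View pics/c5.png

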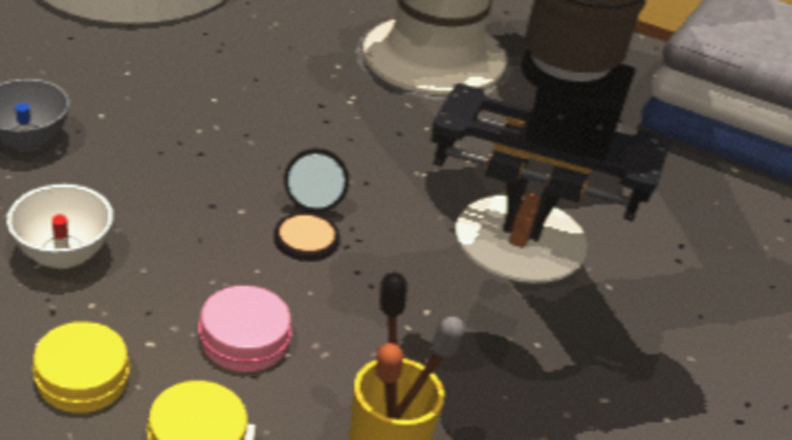

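The lid hangs level (under 0.3° tilt) and centred in the fingers at (520,237). Carrying it across at lid height of about 0.16 m, above the 0.09 m mirror.

Call:
play_rows(
  commands="0.1 -0.3 0 0 0 0;0.2 -0.6 0 0 0 0;0.31 -0.9 0 0 0 0;0.31 -0.9 0 0 0 0;0.31 -0.9 0 0 0 0;0.31 -0.9 0 0 0 0;0.31 -0.9 0 0 0 0;0.31 -0.9 0 0 0 0;0.31 -0.9 0 0 0 0;0.31 -0.9 0 0 0 0;0.31 -0.9 0 0 0 0;0.31 -0.9 0 0 0 0;0.31 -0.9 0 0 0 0;0.31 -0.9 0 0 0 0;0.31 -0.9 0 0 0 0;0.31 -0.9 0 0 0 0;0.27 -0.8 0 0 0 0;0.17 -0.5 0 0 0 0;0.02 -0.2 0 0 0 0;0 0 0 0 0 0",
)

```text
time_s: 20.85
tcp_pos: [0.6382, -0.1294, 0.1712]
ee_rot: [[0.982, 0.189, -0.001], [0.189, -0.982, 0.0], [-0.001, -0.0, -1.0]]
wrist_force: [-0.5, -0.3, -1.2]
gripper_width: 0.184
gripper_force: 29.9
```

Call:
play_rows(
  commands="0 0 -0.3 0 0 0;0 0 -0.5 0 0 0;0 0 -0.5 0 0 0;0 0 -0.4 0 0 0;0 0 -0.2 0 0 0;0 0 0 0 0 0;0 0 0 0 0 0;0 0 0 0 0 0",
)

```text
time_s: 21.65
tcp_pos: [0.6394, -0.1284, 0.1155]
ee_rot: [[0.982, 0.19, 0.002], [0.19, -0.982, -0.0], [0.002, 0.0, -1.0]]
wrist_force: [0.2, 0.5, -1.1]
gripper_width: 0.181
gripper_force: 29.9
```

Call:
play_rows(
  commands="-0.01 -0.02 -0.2 0 0 0;0 0 -0.3 0 0 0;0 0 -0.3 0 0 0;0 0 -0.2 0 0 0;0 0 0 0 0 0;0 0 0 0 0 0;0 0 0 0 0 0;0 0 0 0 0 0",
)

```text
time_s: 22.45
tcp_pos: [0.6388, -0.1291, 0.085]
ee_rot: [[0.982, 0.19, 0.001], [0.19, -0.982, -0.0], [0.001, 0.0, -1.0]]
wrist_force: [0.6, -0.5, -1.5]
gripper_width: 0.181
gripper_force: 29.9
```

Run:
```python
from h import *
i2,d2=grab('scene','s5'); Q=cloud('scene',d2); 
S=[r.sense() for _ in range(1)]; s=S[0]; print(s['tcp_pos'],s['wrist_force']); z=s['tcp_pos'][2]-.0125
h=cv2.cvtColor(i2,cv2.COLOR_BGR2HSV); g=cv2.cvtColor(i2,cv2.COLOR_BGR2GRAY)
m=(np.hypot(Q[...,0]-s['tcp_pos'][0],Q[...,1]-s['tcp_pos'][1])<.075)&(abs(Q[...,2]-z-.006)<.008)&(g>100)&(h[...,1]<70)
p=Q[m]; A=np.c_[p[:,:2]-s['tcp_pos'][:2],np.ones(len(p))]; co=np.linalg.lstsq(A,p[:,2],rcond=None)[0]
print(len(p),'tilt',np.degrees(co[:2]),'top z',co[2],'exp',z+.006,cv2.minEnclosingCircle(p[:,:2].astype(np.float32)))
cv2.imwrite('pics/c6.png',cv2.resize(i2[80:280,130:400],None,fx=2.9,fy=2.9,interpolation=cv2.INTER_CUBIC))
```

```text
[ 0.63875717 -0.12904685  0.08500172] [-0.19379695  0.08370839 -0.8287719 ]
998 tilt [-0.16428501 -0.20526769] top z 0.07865007263917562 exp 0.07850172175999208 ((0.6428142189979553, -0.13022002577781677), 0.06295229494571686)
```

View pics/c6.png

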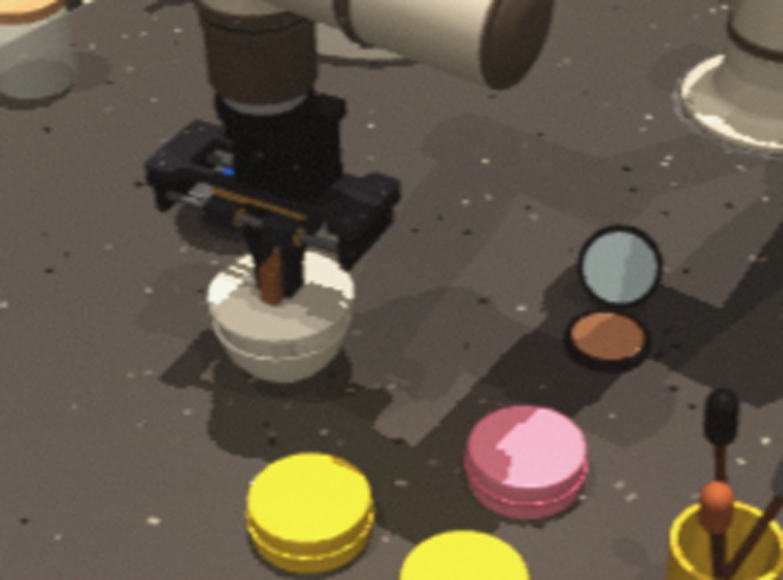

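The lid sits level over the white bowl at (282,300) with a visible gap, and the compact, case and holder are undisturbed. The gap is about 17 mm, so I'll trim 2 mm and let it settle.

Call:
play_rows(
  commands="-0.03 -0.02 -0.08 0 0 0;0 0 0 0 0 0;0 0 0 0 0 0;0 0 0 0 0 0;0 0 0 0 0 0;0 0 0 0 0 0;0 0 0 0 0 0;0 0 0 0 0 0;0 0 0 0 0 0;0 0 0 0 0 0",
)

```text
time_s: 23.5
tcp_pos: [0.6376, -0.1297, 0.0821]
ee_rot: [[0.982, 0.19, -0.0], [0.19, -0.982, -0.0], [-0.0, -0.0, -1.0]]
wrist_force: [-0.5, -0.5, -1.3]
gripper_width: 0.184
gripper_force: 29.9
```

```bash
python3 -c "
from station import r
s=r.sense();print(s['tcp_pos'],max(abs(x) for x in s['joint_velocities']));print(r.finish_job())"
```

```text
[ 0.63757733 -0.12965713  0.08213687] 0.09211141780707846
the job is handed in; nothing more can be done
None
```

The job is handed in at about 23.5 s: the red tube is in the white bowl, the blue tube is in the steel bowl, and the lid is still gripped, level and centred about 15 mm above the white bowl's rim, with the compact, shower cap case and brush holder undisturbed in the last picture.

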